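# Lock off the desk punch and fit its die cover

### The job

Make the electric hole punch safe: first turn the rotary isolator handle on the grey switch box clockwise, as far as it goes, to off, and only then swing the lockout hasp out over the side of the box to its stop. Then take the die cover plate by its upright grip from the sloping rest and, holding it level, lower it gently over both dowels of the punch together until it lies flat on the punch bed; do not drop it on, and leave the other things on the desk where they are.

Things in the scene. Friction and masses are not known exactly. Their poses are not given: they have to be found in the camera images.
- switch_box: Fixed grey box on the desk, 120 (x) x 170 (y) x 65 mm high, origin at the centre of its underside, z up. On its top: a round grey dial (radius 34, up to z = 75 mm) with the black isolator handle, axis at x = 0, y = +40 mm; and the steel hasp, pivot at x = +30, y = -55 mm. Yaw within 0.2 rad of 0.
- isolator_handle (a joint): Angle of the isolator handle about its upright axis, rad. The handle is a black bar 80 long, 16 wide, standing 36 mm high on the dial (z = 75 to 111 mm in the box's frame), with a white mark on one end. 0 = on: bar along the box's x axis; it grows clockwise seen from above to the off stop at 1.4; it counts as off above 1.25. It stays where it is left; turning takes about 0.1 N m.
- handle_grip (a point): Point on the isolator handle's axis, 97 mm above the desk (14 mm below the bar's top): where to grip the bar across its 16 mm width. Its x axis runs along the bar; z up.
- hasp (a joint): Angle of the lockout hasp about its upright pivot, rad. 0 = tucked in, arm pointing along the box's -x; it grows counter-clockwise seen from above, out over the box's -y side, to the stop at 1.57 where the arm points along -y; it counts as out above 1.25. It stays where it is left; moving it takes under 1 N at the post.
- hasp_post (a point): Middle of the upright round steel post (diameter 14, 40 mm high, z = 74 to 114 mm above the desk) near the end of the hasp's flat arm (66 x 22 x 5 mm), by which it is swung; this point is 97 mm above the desk and 55 mm from the hasp's pivot, and moves with the hasp.
- rest: Fixed light wooden sloping rest, 170 mm wide (y), about 110 deep, 55 mm high at mid slope, origin at the centre of its underside. Its top slopes 30 degrees, lowest at its own -x side, where a low lip (8 mm above the slope) stops the plate, and rising towards its own +x. It is turned about half a turn, so it rises towards the robot and faces away from it.
- plate: Loose aluminium die cover plate, 90 (x) x 150 (y) x 8 mm thick, about 0.42 kg, with two through holes of 15 mm diameter at y = +55 and -55 mm (x = 0), and an upright grip fixed in the middle of its top: 14 thick (x), 70 long (y), 50 mm tall (z = 8 to 58 mm). Origin at the centre of its underside, z out of the top side. At the start it lies on the rest's slope, so its z leans 30 degrees from vertical, away from the robot. It may be fitted either way round.
- punch: Fixed desk-top hole punch, white base 180 wide (y), 50 mm high, 240 long (x from -90 to +150 mm), origin at its underside in the middle between the dowels. A grey head 105 mm high stands on it from x = +105 to +150 mm. Two upright steel dowels of 12 mm diameter stand at y = +55 and -55 mm (x = 0), 28 mm high above the bed, their top 8 mm tapered to 5 mm diameter.
- bed (a point): Point on the punch's bed midway between the dowels, 50 mm above the desk: the plate's origin lies here when the plate is fully home. Axes as the punch (yaw within 0.2 rad of 0).
- pill_bottle: Bystander: small white bottle, 34 mm across, 55 high, origin at its foot.
- ink_bottle: Bystander: small amber bottle, 34 mm across, 50 high, origin at its foot.
- mug: Bystander: white mug, 76 mm across, 90 high, origin at its foot.
- stapler: Bystander: dark stapler, 140 x 36 x 42 mm, origin under its middle.
- glasses_case: Bystander: blue spectacle case, 70 x 160 x 40 mm, origin under its middle.
- flashlight: Bystander: red flashlight standing on its lamp end, 68 mm across, 176 high, origin at its foot.
Not all that is in view belongs to the job. Leave any red look-alike of the switch_box alone.

How it is judged:
By the outcome, as a careful person would: the job done as asked, in the order asked, and still so for the second after the job is handed in, with the robot touching nothing.
It also fails if it takes over 72 s, if anything falls off the work surface, if the arm or the gripper's body presses on something with over 40 N, if the wrist force passes 120 N, or if a joint passes its speed limit or range.

### The arm

A 7-joint arm with a two-finger parallel gripper is mounted at the origin on the work surface. World frame = base frame: x ahead of the robot, y to its left, z up, the work surface at z = 0. Lengths are in m, angles in rad, forces in N, time in s.
With the tool pointing down it reaches from about 0.425 to 0.95 m from the base axis. Payload 4.7 kg.
Tool frame: the origin (TCP) lies midway between the tips of the shut fingers; the grasp point (between the pads) lies 19 mm behind it; z points along the fingers, y is the line along which they close (so a half turn about z gives the same grasp; the last joint's range is limited). The gripper opens to 85 mm and grips with 20 to 120 N. Pads are 22 mm wide; open, the fingers measure 114 mm over their backs; the gripper's body (76 mm by 85 mm) begins 54 mm behind the grasp point. The pads swing forward as they close: fully open they stand 13 mm farther back than shut.
Start: joints at [-1.283, 0.469, -0.049, 1.532, 0.024, 1.141, -0.082], TCP at [0.21, 0.641, 0.231] pointing down, gripper open.
Joint ranges: [-2.59, 2.59], [-0.33, 1.99], [-1.39, 1.29], [0.1, 2.45], [-1.04, 4.18], [0.21, 1.99], [-2.66, 2.66]. Speed limits (rad/s): [2.57, 2.57, 3.14, 3.14, 3.14, 3.14, 3.14].

### API

Orientations are given as a 3x3 rotation matrix whose columns are the frame's x, y, z axes.
In Python, from plant import robot, optics gives the robot as it stands.
- The arm moves only by the tool step_arm, never from a script. Its argument "rows" is a list of rows, each a list of 2 entries, a list of its own where there are three numbers: the shift along the tool's x, y, z in m, then the turn about the tool's z in rad. In form: [[[dx, dy, dz], spin], ...]. A call has 1 to 12 rows; each row is the pose to reach, as a shift and turn from the pose commanded when the call began, along the tool's axes at that moment; what a row does not reach only later rows make up. A row lasts 1/12 s, in which the tool goes at most 41.7 mm and 7.16 degrees, less where a joint would pass 70% of its speed; a pose out of reach is approached as far as the arm can. A call with a gripper value outside its range is refused whole. "grip" is the opening, from 0 (shut) to 1 (fully open), set as the call begins (left out, the last holds). The fingers move at their own pace and stop on an object; "force" is the grip in N (left out, the last holds). Time passes only in rows, so rows that repeat a pose let the fingers close. It gives the time, the measured TCP pose, the force, the opening and the grip force at its end, in the units of the state.
- robot.state(): the state, without advancing time (a new reading comes with each control period).
- optics.camera(name): name is "scene" or "top"; returns the picture (480x640x3 uint8, red, green, blue); there is no depth.
- optics.get_calibration(name): a dict with "intrinsics" (3x3 intrinsics, pixels), "origin" and "attitude" of the camera in the world. Camera axes: x right, y down, z forward; pixel columns grow to the right and rows downward; lengths in m; the calibration is good to about 2 mm. A picture is of the moment at which its call begins. get_calibration takes no time and is no camera call.
- robot.job_done(): hands the job in; it is judged then, once.
The state is a dict: "t": time; "joint_pos": joint angles; "dq": joint speeds; "tau": joint torques, N m; "position": TCP position; "tcp_rot": TCP orientation; "ft_force": force on the tool from outside, world axes, zero at the start; "ft_torque": the same for the moment, N m; "finger_gap": finger opening in m; "finger_force": force on a finger pad.
Only numpy, scipy, OpenCV 4.12 (cv2) and the standard library are available. Lean on these libraries where they do the work, as an engineer would, in place of code of your own. Each camera call takes 0.05 s, during which the arm holds its last target. There are 200 camera calls.

## Working session

There is one attempt and no reset: what is moved stays moved. The work goes in short steps, Python scripts to look and compute and a tool call to move; the robot and the scene stay as the last step left them, time stands still between calls to the robot, and variables do not carry over. Pictures are saved under pics/ and viewed, at most 12 in all, crops included, and the job is handed in when it is done.

Besides the shell and the picture viewer there is one more tool, called as name(argument=value, ...), one argument or row to a line, values as JSON. step_arm: Moves the arm, as the interface text tells. Its arguments: {"type":"object","properties":{"rows":{"type":"array","items":{"type":"array"}},"grip":{"type":"number"},"force":{"type":"number"}},"required":["rows"]}

```bash
mkdir -p pics; ls
python3 - <<'E'
from plant import robot, optics
import cv2
for n in("scene","top"):
    cv2.imwrite(f"pics/{n}0.png",optics.camera(n)[:,:,::-1]); c=optics.get_calibration(n); print(n,c)
s=robot.state(); print(s["t"],s["position"],s["tcp_rot"],s["finger_gap"])
E
```

```text
pics
scene {'intrinsics': array([[439.27818293,   0.        , 319.50302434],
       [  0.        , 439.27818293, 238.77034978],
       [  0.        ,   0.        ,   1.        ]]), 'origin': array([0.87190473, 0.66647913, 0.89253504]), 'attitude': array([[-0.85885607,  0.40124537, -0.31838405],
       [ 0.51217164,  0.66445376, -0.54422552],
       [-0.0068165 , -0.63047867, -0.77617664]])}
top {'intrinsics': array([[447.83782185,   0.        , 323.56448136],
       [  0.        , 447.83782185, 233.61759067],
       [  0.        ,   0.        ,   1.        ]]), 'origin': array([0.45960055, 0.08772007, 1.16030864]), 'attitude': array([[-8.09250444e-04, -9.98707670e-01,  5.08166713e-02],
       [-9.99978904e-01,  4.80680625e-04, -6.47767624e-03],
       [ 6.44487836e-03, -5.08208413e-02, -9.98686991e-01]])}
0.1 [0.21009233 0.64092694 0.23035516] [[-9.50249991e-01  3.11487912e-01 -4.85675269e-04]
 [ 3.11488284e-01  9.50248498e-01 -1.68567382e-03]
 [-6.35548233e-05 -1.75309369e-03 -9.99998461e-01]] 0.08591669650258935
```

View pics/scene0.png

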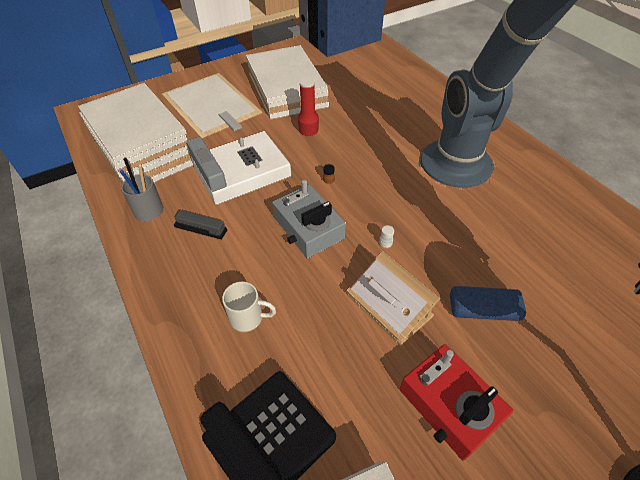

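View pics/top0.png

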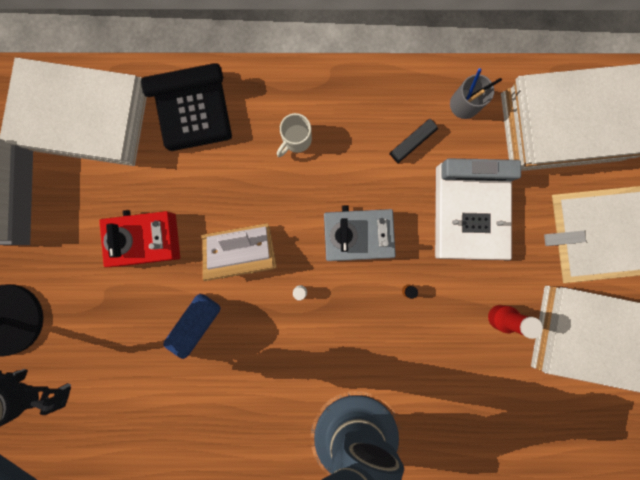

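The scene picture shows the grey box at about (310,215), its red look-alike at (456,402), the plate on the rest at (392,297) and the punch at (240,165). In the top view they are at (360,235), (138,240), (238,250) and (475,220). For the box, the candidates are grey (360,235) and red (138,240), and I choose grey. For the punch, the telephone at (187,110) is not it; I choose the white base. Next I'll check this in enlarged crops.

Run:
```python
import cv2,numpy as np
t=cv2.imread("pics/top0.png");s=cv2.imread("pics/scene0.png")
def c(im,x,y,w,h,k): return cv2.resize(im[y:y+h,x:x+w],None,fx=k,fy=k,interpolation=cv2.INTER_CUBIC)
# each tile 400x300 : 100x75 @4
a=np.hstack([c(t,310,197,100,75,4),c(t,190,212,100,75,4)])
b=np.hstack([c(s,260,178,100,75,4),c(s,342,250,100,75,4)])
cv2.imwrite("pics/crop1.png",np.vstack([a,b]))
a=np.hstack([c(t,427,185,100,75,4),c(s,190,120,100,75,4)])
cv2.imwrite("pics/crop2.png",a)
```

```text
(no output)
```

View pics/crop1.png

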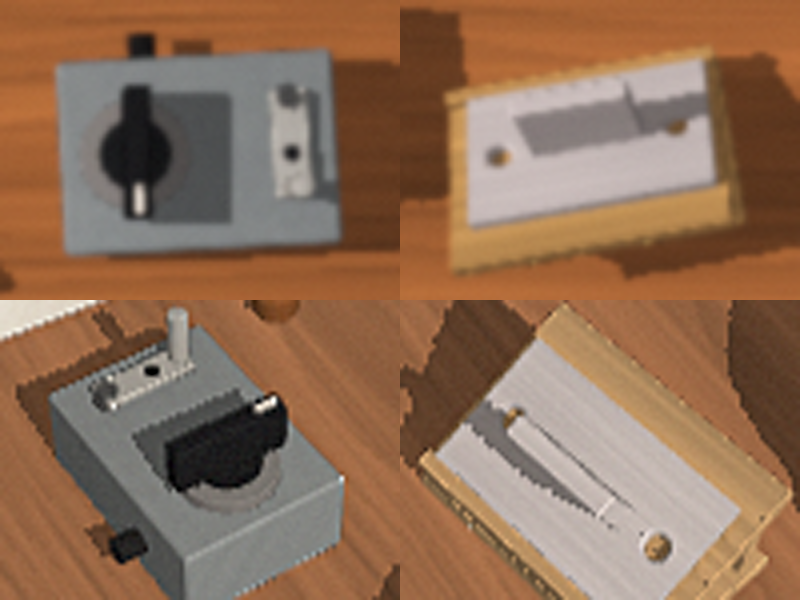

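View pics/crop2.png

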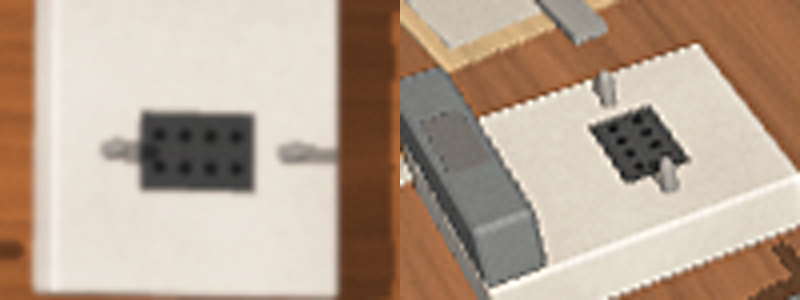

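The crops confirm the choice: a grey box with the dial and handle (white mark towards the robot, so "on"), and the hasp post at its tucked-in end. The plate's holes and grip, and both dowels, are clear. Next I fit the poses with z left free, as a height check.

```bash
cat > h.py <<'E'
import numpy as np
from plant import robot, optics
from scipy.optimize import least_squares
from scipy.spatial.transform import Rotation as Ro
C={n:optics.get_calibration(n) for n in("scene","top")}
def proj(n,P):
    c=C[n]; q=(np.atleast_2d(P)-c["origin"])@c["attitude"]@c["intrinsics"].T
    return q[:,:2]/q[:,2:]
def crop(ox,oy,u0,v0,k,pts): return [((u-u0+.5)/k-.5+ox,(v-v0+.5)/k-.5+oy) for u,v in pts]
def fit(obs,x0,tilt=0):
    """obs: list (cam, local pt, pixel); params x,y,z,yaw"""
    R=lambda p:(Ro.from_euler('z',p[3])*Ro.from_euler('y',tilt)).as_matrix()
    def f(p): return np.concatenate([(proj(n,R(p)@np.array(P)+p[:3])-np.array(px)).ravel() for n,P,px in obs])
    r=least_squares(f,x0,loss='soft_l1'); return r.x,np.round(r.fun.reshape(-1,2),1)
def tri(a,b):
    def f(p): return np.r_[(proj("top",p)-a).ravel(),(proj("scene",p)-b).ravel()]
    r=least_squares(f,[.5,0,.1]); return r.x,np.abs(r.fun).max()
E
python3 - <<'E'
from h import *
np.set_printoptions(precision=4,suppress=True)
T=lambda p:crop(310,197,0,0,4,p); S=lambda p:crop(260,178,0,300,4,p)
L=[(.06,.085,.065),(.06,-.085,.065),(-.06,-.085,.065),(-.06,.085,.065)]
o=[("top",a,b) for a,b in zip(L,T([(56,65),(330,50),(340,240),(68,255)]))]+[("scene",a,b) for a,b in zip(L,S([(185,558),(50,398),(200,325),(343,480)]))]
p,r=fit(o,[.45,0,0,0]); print("box",p,r.tolist())
print("handle top",tri(T([(138,152)])[0],S([(225,420)])[0]))
print("post top",tri(T([(292,187)])[0],S([(178,311)])[0]))
T=lambda p:crop(190,212,400,0,4,p); S=lambda p:crop(342,250,400,300,4,p)
L=[(.045,.075,.008),(.045,-.075,.008),(-.045,-.075,.008),(-.045,.075,.008),(0,.055,.008),(0,-.055,.008)]
o=[("top",a,b) for a,b in zip(L,T([(467,100),(702,60),(716,182),(470,227),(497,156),(676,125)]))]
o+=[("scene",L[1],S([(437,455)])[0]),("scene",L[2],S([(540,335)])[0]),("scene",L[3],S([(740,512)])[0]),("scene",L[4],S([(657,547)])[0])]
p,r=fit(o,[.45,.25,.06,.1],np.pi/6); print("plate",p,r.tolist())
T=lambda p:crop(427,185,0,0,4,p); S=lambda p:crop(190,120,400,0,4,p)
o=[("top",(0,.055,.05),T([(107,149)])[0]),("top",(0,-.055,.05),T([(285,152)])[0])]
o+=[("scene",(0,.055,.05),S([(673,187)])[0]),("scene",(0,-.055,.05),S([(608,103)])[0]),("scene",(0,.055,.078),S([(667,157)])[0]),("scene",(0,-.055,.078),S([(602,73)])[0])]
L=[(-.09,.09,.05),(-.09,-.09,.05)]
o+=[("top",L[0],T([(37,293)])[0]),("top",L[1],T([(338,296)])[0]),("scene",L[1],S([(698,43)])[0])]
p,r=fit(o,[.5,-.3,0,0]); print("punch",p,r.tolist())
E
```

```text
box [ 0.5121 -0.0072 -0.0028  0.0513] [[-0.1, -0.4], [0.3, -0.2], [0.7, 1.0], [-0.6, 0.8], [-0.1, 1.7], [-1.3, -0.5], [-0.3, -0.2], [0.7, 0.2]]
handle top (array([0.5104, 0.0328, 0.1144]), np.float64(0.0017917063912022968))
post top (array([ 0.4906, -0.0567,  0.1222]), np.float64(0.5187770268257168))
plate [0.4789 0.2945 0.0492 0.1697] [[-0.2, 0.4], [-0.1, 0.3], [-0.6, 0.4], [-0.7, -0.3], [0.4, 0.2], [-0.1, 0.4], [-0.4, 0.0], [-0.4, 0.6], [-0.3, -0.8], [-0.5, -0.0]]
punch [ 0.5438 -0.2947  0.0038 -0.0178] [[-0.8, 0.1], [-1.1, 0.1], [-0.8, 0.4], [-0.0, -0.1], [-0.5, 0.3], [0.1, -0.2], [2.5, 0.1], [-0.1, 0.6], [-0.1, -0.8]]
```

step_arm(
  rows=[
    [[-0.02, -0.02, 0], -0.03],
    [[-0.05, -0.05, 0], -0.07],
    [[-0.08, -0.08, 0], -0.11],
    [[-0.11, -0.11, 0], -0.15],
    [[-0.14, -0.14, 0], -0.19],
    [[-0.17, -0.17, 0], -0.23],
    [[-0.2, -0.2, 0], -0.27],
    [[-0.23, -0.23, 0], -0.31],
    [[-0.26, -0.26, 0], -0.34],
    [[-0.29, -0.29, 0], -0.368],
    [[-0.32, -0.32, 0], -0.368],
    [[-0.35, -0.35, 0], -0.368],
  ],
  grip=1,
)

```text
t: 1.1
position: [0.4303, 0.2052, 0.2312]
tcp_rot: [[-0.999, -0.051, -0.0], [-0.051, 0.999, 0.0], [0.0, 0.0, -1.0]]
ft_force: [0.9, 0.6, -0.1]
finger_gap: 0.0856
finger_force: 0.0
```

```bash
cat >> h.py <<'E'
def go(target,ang=None):
    """print tool-axes shift to world target and spin so tool x points at ang (rad)"""
    s=robot.state(); R=s["tcp_rot"]; d=R.T@(np.array(target)-s["position"]); a=np.arctan2(R[1,0],R[0,0])
    print("t%.2f"%s["t"],"p",s["position"].round(4),"xang %.3f"%a,"tilt",R[:2,2].round(4),"F",s["ft_force"].round(1),"gap %.4f"%s["finger_gap"],"q7 %.2f"%s["joint_pos"][6])
    print("shift",d.round(4),"spin",None if ang is None else round(-((ang-a+np.pi)%(2*np.pi)-np.pi),3))
E
python3 -c "
from h import *
go([.510,.033,.15],np.pi+.051)"
```

```text
t1.10 p [0.4303 0.2052 0.2312] xang -3.090 tilt [-0.0001  0.0001] F [ 0.9  0.6 -0.1] gap 0.0856 q7 1.11
shift [-0.0708 -0.176   0.0812] spin 0.0
```

step_arm(
  rows=[
    [[-0.015, -0.035, 0], 0],
    [[-0.03, -0.07, 0], 0],
    [[-0.045, -0.105, 0.02], 0],
    [[-0.058, -0.14, 0.04], 0],
    [[-0.066, -0.16, 0.06], 0],
    [[-0.07, -0.172, 0.075], 0],
    [[-0.071, -0.176, 0.09], 0],
    [[-0.071, -0.176, 0.11], 0],
    [[-0.071, -0.176, 0.13], 0],
    [[-0.071, -0.176, 0.142], 0],
    [[-0.071, -0.176, 0.148], 0],
    [[-0.071, -0.176, 0.148], 0],
  ],
)

```text
t: 2.1
position: [0.5088, 0.035, 0.0819]
tcp_rot: [[-0.999, -0.051, -0.003], [-0.051, 0.999, -0.001], [0.003, -0.0, -1.0]]
ft_force: [-0.3, 0.7, 0.1]
finger_gap: 0.0855
finger_force: 0.0
```

step_arm(
  rows=[
    [[0, 0, 0], 0],
    [[0, 0, 0], 0],
    [[0, 0, 0], 0],
    [[0, 0, 0], 0],
    [[0, 0, 0], 0],
    [[0, 0, 0], 0],
    [[0, 0, 0], 0],
  ],
  grip=0,
  force=30,
)

```text
t: 2.68
position: [0.5105, 0.0342, 0.084]
tcp_rot: [[-0.999, -0.05, 0.001], [-0.05, 0.999, -0.001], [-0.001, -0.001, -1.0]]
ft_force: [-0.8, -2.9, 4.3]
finger_gap: 0.0155
finger_force: 34.2
```

```bash
python3 -c "
from h import *
go([.510,.033,.082],np.pi+.051)"
```

```text
t2.68 p [0.5105 0.0342 0.084 ] xang -3.091 tilt [ 0.0014 -0.0007] F [-0.8 -2.9  4.3] gap 0.0155 q7 1.59
shift [ 0.0006 -0.0011  0.002 ] spin -0.001
```

The fingers hold the bar at a 15.5 mm gap. Now turn it clockwise.

step_arm(
  rows=[
    [[0, 0, 0], 0.12],
    [[0, 0, 0], 0.24],
    [[0, 0, 0], 0.36],
    [[0, 0, 0], 0.48],
    [[0, 0, 0], 0.6],
    [[0, 0, 0], 0.72],
    [[0, 0, 0], 0.84],
    [[0, 0, 0], 0.96],
    [[0, 0, 0], 1.08],
    [[0, 0, 0], 1.2],
    [[0, 0, 0], 1.3],
    [[0, 0, 0], 1.38],
  ],
)

```text
t: 3.68
position: [0.5103, 0.0339, 0.084]
tcp_rot: [[-0.235, 0.972, 0.001], [0.972, 0.235, -0.001], [-0.001, 0.001, -1.0]]
ft_force: [-2.0, -4.0, 5.4]
finger_gap: 0.0155
finger_force: 34.4
```

step_arm(
  rows=[
    [[0, 0, 0], 0.02],
    [[0, 0, 0], 0.03],
    [[0, 0, 0], 0.03],
  ],
)

```text
t: 3.93
position: [0.5104, 0.0338, 0.084]
tcp_rot: [[-0.211, 0.977, 0.001], [0.977, 0.211, -0.002], [-0.002, 0.001, -1.0]]
ft_force: [-1.5, -3.5, 6.4]
finger_gap: 0.0154
finger_force: 34.6
```

```bash
python3 -c "
from h import *
go([.510,.033,.082],np.pi+.051-1.4);print(robot.state()['ft_torque'])"
```

```text
t3.93 p [0.5104 0.0338 0.084 ] xang 1.784 tilt [ 0.001  -0.0016] F [-1.5 -3.5  6.4] gap 0.0154 q7 0.42
shift [-0.0007 -0.0005  0.002 ] spin -0.009
[-0.84033068  0.18756876  0.39325011]
```

step_arm(
  rows=[
    [[0, 0, 0], 0],
    [[0, 0, 0], 0],
    [[0, 0, 0], 0],
    [[0, 0, 0], 0],
    [[0, 0, -0.01], 0],
    [[0, 0, -0.04], 0],
    [[0, 0, -0.07], 0],
    [[-0.03, -0.015, -0.075], 0.05],
    [[-0.06, -0.03, -0.075], 0.1],
    [[-0.08, -0.037, -0.075], 0.16],
    [[-0.088, -0.04, -0.075], 0.16],
    [[-0.088, -0.04, -0.075], 0.16],
  ],
  grip=1,
)

```text
t: 4.93
position: [0.4892, -0.0612, 0.159]
tcp_rot: [[-0.049, 0.999, 0.001], [0.999, 0.049, 0.0], [-0.0, 0.001, -1.0]]
ft_force: [-0.4, -0.5, -0.0]
finger_gap: 0.085
finger_force: 0.0
```

Run:
```python
from h import *
import cv2
t=optics.camera("top");s=optics.camera("scene")
def c(im,x,y): return cv2.resize(im[y:y+75,x:x+100],None,fx=4,fy=4,interpolation=cv2.INTER_CUBIC)
cv2.imwrite("pics/c3.png",np.hstack([c(t,310,197),c(s,260,170)])[:,:,::-1])
go([.490,-.0605,.084],1.62)
```

```text
t5.03 p [ 0.4897 -0.0582  0.1584] xang 1.625 tilt [0.0001 0.0009] F [-0.6 -0.3 -0.1] gap 0.0852 q7 0.37
shift [-0.0024  0.0002  0.0744] spin 0.005
```

View pics/c3.png

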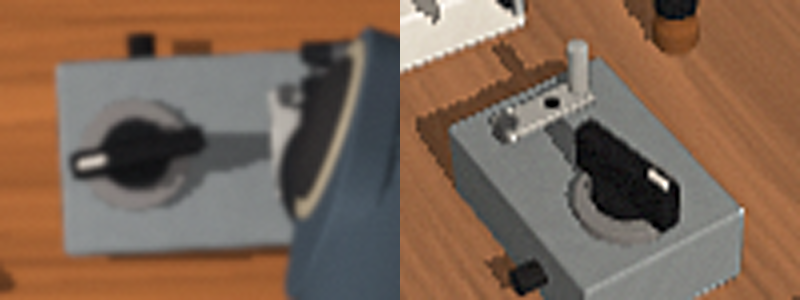

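The handle now lies along the box's y axis with its mark at +y, so it is off; the post is still tucked in. Now descend over the post and close.

step_arm(
  rows=[
    [[-0.002, 0, 0.025], 0],
    [[-0.002, 0, 0.05], 0],
    [[-0.002, 0, 0.067], 0],
    [[-0.002, 0, 0.073], 0],
    [[-0.002, 0, 0.074], 0],
  ],
)

```text
t: 5.45
position: [0.4889, -0.0597, 0.0829]
tcp_rot: [[-0.055, 0.998, -0.003], [0.998, 0.055, 0.0], [0.0, -0.003, -1.0]]
ft_force: [0.8, 0.4, -0.6]
finger_gap: 0.0852
finger_force: 0.0
```

step_arm(
  rows=[
    [[0, 0, 0], 0],
    [[0, 0, 0], 0],
    [[0, 0, 0], 0],
    [[0, 0, 0], 0],
    [[0, 0, 0], 0],
    [[0, 0, 0], 0],
    [[0, 0, 0], 0],
  ],
  grip=0,
  force=25,
)

```text
t: 6.03
position: [0.4899, -0.0612, 0.0848]
tcp_rot: [[-0.052, 0.999, 0.001], [0.999, 0.052, 0.0], [0.0, 0.001, -1.0]]
ft_force: [0.5, 0.3, 3.1]
finger_gap: 0.0133
finger_force: 26.1
```

Run:
```python
from h import *
go([.490,-.0605,.084],1.62)
b=.051; p=robot.state()["position"]; R=robot.state()["tcp_rot"]
piv=p[:2]+.055*np.array([np.cos(b),np.sin(b)])
print("pivot",piv,"expected .5449 -.0606")
for k in np.arange(.13,1.58,.12):
    q=piv-.055*np.array([np.cos(b+k),np.sin(b+k)])
    print(round(k,2),(R.T@np.r_[q-p[:2],0]).round(4))
```

```text
t6.03 p [ 0.4899 -0.0612  0.0848] xang 1.623 tilt [0.0011 0.0004] F [0.5 0.3 3.1] gap 0.0133 q7 0.48
shift [0.0007 0.0001 0.0008] spin 0.003
pivot [ 0.54486257 -0.05840856] expected .5449 -.0606
0.13 [-0.0071  0.0005 -0.    ]
0.25 [-0.0136  0.0017 -0.    ]
0.37 [-0.0199  0.0037 -0.    ]
0.49 [-0.0259  0.0064 -0.    ]
0.61 [-0.0315  0.0099  0.    ]
0.73 [-0.0367  0.014   0.    ]
0.85 [-0.0413  0.0187  0.    ]
0.97 [-0.0454  0.0239  0.    ]
1.09 [-0.0488  0.0295  0.    ]
1.21 [-0.0515  0.0355  0.    ]
1.33 [-0.0535  0.0418  0.    ]
1.45 [-0.0547  0.0483  0.    ]
1.57 [-0.0551  0.0549  0.    ]
```

step_arm(
  rows=[
    [[-0.007, 0.0005, 0], -0.12],
    [[-0.0135, 0.0017, 0], -0.24],
    [[-0.02, 0.0037, 0], -0.36],
    [[-0.026, 0.0064, 0], -0.48],
    [[-0.0315, 0.01, 0], -0.6],
    [[-0.0365, 0.014, 0], -0.72],
    [[-0.0415, 0.0187, 0], -0.84],
    [[-0.0455, 0.024, 0], -0.96],
    [[-0.049, 0.0295, 0], -1.08],
    [[-0.0515, 0.0355, 0], -1.2],
    [[-0.0535, 0.042, 0], -1.32],
    [[-0.0547, 0.0485, 0], -1.44],
  ],
)

```text
t: 7.03
position: [0.5405, -0.1141, 0.0848]
tcp_rot: [[-0.997, 0.073, -0.001], [0.073, 0.997, -0.0], [0.001, -0.0, -1.0]]
ft_force: [-2.7, 0.3, 3.6]
finger_gap: 0.0134
finger_force: 26.4
```

Run:
```python
from h import *
go([.545+.055*.051+.002,-.0595-.055,.085],1.62+1.57)
```

```text
t7.03 p [ 0.5405 -0.1141  0.0848] xang 3.068 tilt [-0.001  -0.0002] F [-2.7  0.3  3.6] gap 0.0134 q7 1.78
shift [-0.0094  0.0003 -0.0002] spin -0.122
```

step_arm(
  rows=[
    [[-0.004, 0, 0], -0.06],
    [[-0.008, 0, 0], -0.12],
    [[-0.011, 0, 0], -0.13],
    [[-0.011, 0, 0], -0.13],
  ],
)

```text
t: 7.37
position: [0.5467, -0.1144, 0.0845]
tcp_rot: [[-0.999, -0.05, -0.011], [-0.05, 0.999, 0.002], [0.011, 0.003, -1.0]]
ft_force: [-13.7, 1.7, 16.7]
finger_gap: 0.0133
finger_force: 27.3
```

Run:
```python
from h import *
go([.545+.055*.051+.002,-.0595-.055,.085],1.62+1.57)
```

```text
t7.37 p [ 0.5467 -0.1144  0.0845] xang -3.091 tilt [-0.0115  0.0023] F [-13.7   1.7  16.7] gap 0.0133 q7 1.89
shift [-0.0031 -0.0003 -0.0005] spin 0.002
```

step_arm(
  rows=[
    [[0, 0, 0], 0],
    [[0, 0, 0], 0],
    [[0, 0, 0], 0],
    [[0, 0, 0], 0],
    [[0, 0, -0.03], 0],
    [[0, 0, -0.06], 0],
    [[0, 0, -0.09], 0.05],
    [[0, 0.02, -0.115], 0.15],
    [[0.002, 0.045, -0.115], 0.25],
    [[0.004, 0.08, -0.115], 0.35],
    [[0.006, 0.115, -0.115], 0.47],
    [[0.008, 0.15, -0.115], 0.59],
  ],
  grip=0.65,
)

```text
t: 8.37
position: [0.536, 0.0362, 0.1995]
tcp_rot: [[-0.855, 0.518, 0.001], [0.518, 0.855, 0.0], [-0.001, 0.001, -1.0]]
ft_force: [0.6, -0.2, 1.2]
finger_gap: 0.0556
finger_force: 0.0
```

Run:
```python
from h import *
go([.4996,.2981,.15],1.74)
```

```text
t8.37 p [0.536  0.0362 0.1995] xang 2.597 tilt [0.0008 0.0003] F [ 0.6 -0.2  1.2] gap 0.0556 q7 0.98
shift [0.1668 0.2052 0.0496] spin 0.857
```

step_arm(
  rows=[
    [[0.022, 0.027, 0], 0.12],
    [[0.044, 0.054, 0], 0.24],
    [[0.066, 0.081, 0], 0.36],
    [[0.088, 0.108, 0.01], 0.48],
    [[0.11, 0.135, 0.02], 0.6],
    [[0.132, 0.162, 0.03], 0.72],
    [[0.15, 0.185, 0.04], 0.82],
    [[0.162, 0.199, 0.05], 0.857],
    [[0.167, 0.205, 0.05], 0.857],
    [[0.167, 0.205, 0.05], 0.857],
    [[0.167, 0.205, 0.05], 0.857],
  ],
)

```text
t: 9.28
position: [0.4982, 0.2955, 0.1497]
tcp_rot: [[-0.176, 0.984, 0.001], [0.984, 0.176, -0.001], [-0.001, 0.001, -1.0]]
ft_force: [0.2, -0.6, -0.1]
finger_gap: 0.0555
finger_force: 0.0
```

Run:
```python
from h import *
import cv2
go([.4996,.2981,.075],1.74)
s=optics.camera("scene");t=optics.camera("top")
def c(im,x,y): return cv2.resize(im[y:y+100,x:x+133],(532,400),interpolation=cv2.INTER_CUBIC)
cv2.imwrite("pics/c4.png",np.hstack([c(s,310,215)[:,:400],c(s,250,150)[:,:400]])[:,:,::-1])
```

```text
t9.28 p [0.4982 0.2955 0.1497] xang 1.747 tilt [ 0.0007 -0.0006] F [ 0.2 -0.6 -0.1] gap 0.0555 q7 -0.27
shift [0.0024 0.0018 0.0747] spin 0.007
```

View pics/c4.png

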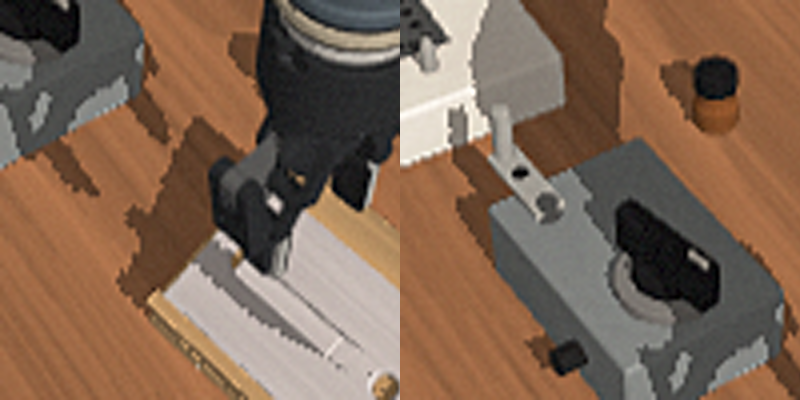

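The hasp is out at its stop and the handle is off. The open gripper is above the plate's grip. Now descend.

step_arm(
  rows=[
    [[0.001, 0.001, 0.02], 0],
    [[0.001, 0.001, 0.04], 0],
    [[0.001, 0.001, 0.055], 0],
    [[0.001, 0.001, 0.065], 0],
    [[0.001, 0.001, 0.071], 0],
    [[0.001, 0.001, 0.073], 0],
    [[0.001, 0.001, 0.073], 0],
  ],
)

```text
t: 9.97
position: [0.4989, 0.2971, 0.0765]
tcp_rot: [[-0.174, 0.985, 0.0], [0.985, 0.174, 0.0], [0.0, 0.0, -1.0]]
ft_force: [-0.5, -0.5, -0.1]
finger_gap: 0.0555
finger_force: 0.0
```

step_arm(
  rows=[
    [[0, 0, 0], 0],
    [[0, 0, 0], 0],
    [[0, 0, 0], 0],
    [[0, 0, 0], 0],
  ],
  grip=0.4,
  force=20,
)

```text
t: 10.3
position: [0.4987, 0.2979, 0.0769]
tcp_rot: [[-0.175, 0.984, 0.001], [0.984, 0.175, 0.001], [0.001, 0.001, -1.0]]
ft_force: [-0.1, -0.1, 0.4]
finger_gap: 0.0342
finger_force: 0.0
```

Run:
```python
from h import *
go([.4996,.2981,.075],1.74)
```

```text
t10.30 p [0.4987 0.2979 0.0769] xang 1.747 tilt [0.0008 0.0008] F [-0.1 -0.1  0.4] gap 0.0342 q7 -0.23
shift [0.0001 0.0009 0.0019] spin 0.007
```

step_arm(
  rows=[
    [[0, 0, 0.003], 0],
    [[0, 0, 0.006], 0],
    [[0, 0, 0.006], 0],
  ],
)

```text
t: 10.55
position: [0.498, 0.2974, 0.0696]
tcp_rot: [[-0.175, 0.985, -0.001], [0.985, 0.175, -0.001], [-0.0, -0.001, -1.0]]
ft_force: [-0.4, 0.2, 0.1]
finger_gap: 0.034
finger_force: 0.0
```

step_arm(
  rows=[
    [[0, 0, 0], 0],
    [[0, 0, 0], 0],
    [[0, 0, 0], 0],
    [[0, 0, 0], 0],
  ],
  grip=0.25,
)

```text
t: 10.88
position: [0.499, 0.2977, 0.0708]
tcp_rot: [[-0.175, 0.985, 0.001], [0.985, 0.175, 0.001], [0.0, 0.001, -1.0]]
ft_force: [2.2, -0.2, 2.2]
finger_gap: 0.0295
finger_force: 18.3
```

Run:
```python
from h import *
go([.4996,.2981,.075],1.74);print(robot.state()["finger_force"])
```

```text
t10.88 p [0.499  0.2977 0.0708] xang 1.747 tilt [0.0009 0.0005] F [ 2.2 -0.2  2.2] gap 0.0295 q7 -0.22
shift [ 0.0003  0.0007 -0.0042] spin 0.007
18.334381675813347
```

Both pads touch at a 29.5 mm gap, as the leaning grip should give. Now raise slowly while closing so that it squares up in the pads.

step_arm(
  rows=[
    [[0, 0, 0], 0],
    [[0, 0, -0.001], 0],
    [[0, 0, -0.003], 0],
    [[0, 0, -0.005], 0],
    [[0, 0, -0.008], 0],
    [[0, 0, -0.011], 0],
    [[0, 0, -0.014], 0],
    [[0, 0, -0.017], 0],
  ],
  grip=0,
  force=30,
)

```text
t: 11.55
position: [0.4984, 0.2979, 0.0881]
tcp_rot: [[-0.175, 0.985, -0.0], [0.985, 0.175, 0.001], [0.001, -0.0, -1.0]]
ft_force: [0.1, 0.2, 5.3]
finger_gap: 0.0189
finger_force: 27.6
```

Run:
```python
from h import *
import cv2
go([.4996,.2981,.075],1.74);print(robot.state()["finger_force"])
s=optics.camera("scene")
cv2.imwrite("pics/c5.png",cv2.resize(s[215:340,320:480],(800,600),interpolation=cv2.INTER_CUBIC)[:,:,::-1])
```

```text
t11.55 p [0.4984 0.2979 0.0881] xang 1.747 tilt [-0.0001  0.0007] F [0.1 0.2 5.3] gap 0.0189 q7 -0.23
shift [0.     0.0012 0.0131] spin 0.007
27.610876676626503
```

View pics/c5.png

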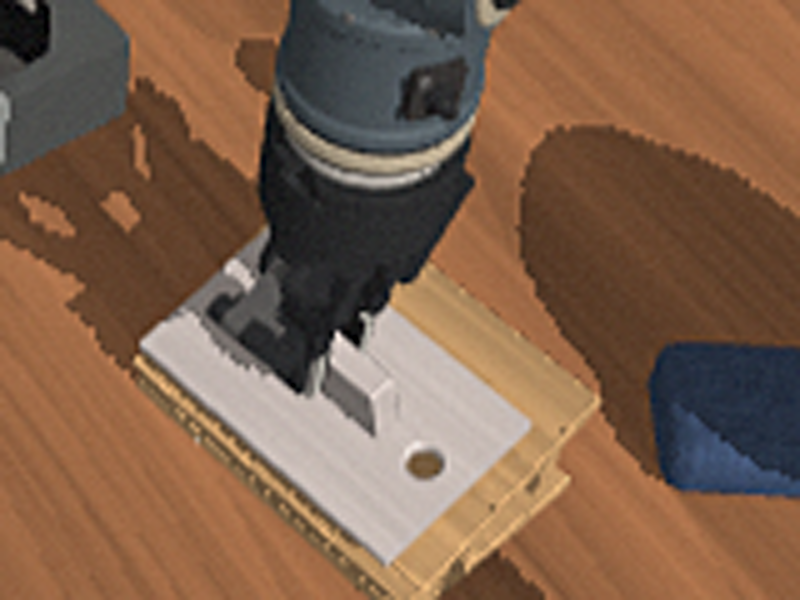

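It works: the plate is squaring up (gap 18.9 mm), with its front edge lifted off the lip. Keep raising and tighten.

step_arm(
  rows=[
    [[0, 0, -0.003], 0],
    [[0, 0, -0.007], 0],
    [[0, 0, -0.012], 0],
    [[0, 0, -0.018], 0],
    [[0, 0, -0.024], 0],
    [[0, 0, -0.03], 0],
    [[0, 0, -0.036], 0],
    [[0, 0, -0.042], 0],
  ],
  force=50,
)

```text
t: 12.27
position: [0.4981, 0.2974, 0.1295]
tcp_rot: [[-0.175, 0.985, -0.001], [0.985, 0.175, -0.0], [-0.0, -0.001, -1.0]]
ft_force: [-0.2, -0.1, -4.9]
finger_gap: 0.0134
finger_force: 49.5
```

step_arm(
  rows=[
    [[0, 0, -0.02], 0],
    [[0, 0, -0.05], 0],
    [[0, 0, -0.08], 0],
    [[0, 0, -0.1], 0],
    [[0, 0, -0.11], 0],
    [[0, 0, -0.11], 0],
  ],
  force=70,
)

```text
t: 12.77
position: [0.4996, 0.2981, 0.2419]
tcp_rot: [[-0.175, 0.985, 0.004], [0.985, 0.175, 0.003], [0.003, 0.004, -1.0]]
ft_force: [0.5, 0.5, -5.6]
finger_gap: 0.0124
finger_force: 74.1
```

Run:
```python
from h import *
go([.5438,-.2947,.24],np.pi/2-.018);print(robot.state()["finger_force"])
```

```text
t12.77 p [0.4996 0.2981 0.2419] xang 1.747 tilt [0.004  0.0033] F [ 0.5  0.5 -5.6] gap 0.0124 q7 -0.31
shift [-5.914e-01 -6.030e-02  1.000e-04] spin 0.194
74.12000298500061
```

step_arm(
  rows=[
    [[-0.01, -0.001, 0], 0],
    [[-0.03, -0.003, 0], 0.02],
    [[-0.06, -0.006, 0], 0.04],
    [[-0.09, -0.009, 0], 0.06],
    [[-0.12, -0.012, 0], 0.08],
    [[-0.15, -0.015, 0], 0.1],
    [[-0.18, -0.018, 0], 0.12],
    [[-0.215, -0.022, 0], 0.14],
    [[-0.25, -0.025, 0], 0.16],
    [[-0.285, -0.029, 0], 0.18],
    [[-0.32, -0.032, 0], 0.194],
    [[-0.355, -0.036, 0], 0.194],
  ],
  force=60,
)

```text
t: 13.77
position: [0.5228, -0.062, 0.2376]
tcp_rot: [[0.021, 1.0, -0.004], [1.0, -0.021, -0.001], [-0.001, -0.004, -1.0]]
ft_force: [0.8, 0.4, -4.4]
finger_gap: 0.0126
finger_force: 73.9
```

Run:
```python
from h import *
go([.5438,-.2947,.2],np.pi/2-.018)
```

```text
t13.77 p [ 0.5228 -0.062   0.2376] xang 1.549 tilt [-0.0037 -0.0006] F [ 0.8  0.4 -4.4] gap 0.0126 q7 0.18
shift [-0.2321  0.0261  0.0377] spin -0.003
```

step_arm(
  rows=[
    [[-0.03, 0.003, 0], 0],
    [[-0.06, 0.006, 0], 0],
    [[-0.09, 0.009, 0.005], 0],
    [[-0.12, 0.013, 0.01], 0],
    [[-0.15, 0.017, 0.015], 0],
    [[-0.18, 0.02, 0.02], 0],
    [[-0.205, 0.023, 0.025], 0],
    [[-0.222, 0.025, 0.03], 0],
    [[-0.23, 0.026, 0.035], 0],
    [[-0.232, 0.026, 0.037], 0],
    [[-0.232, 0.026, 0.037], 0],
    [[-0.232, 0.026, 0.037], 0],
  ],
)

```text
t: 14.77
position: [0.5466, -0.2892, 0.2015]
tcp_rot: [[0.017, 1.0, -0.002], [1.0, -0.017, 0.002], [0.002, -0.002, -1.0]]
ft_force: [-1.1, -0.3, -4.9]
finger_gap: 0.0129
finger_force: 73.9
```

Run:
```python
from h import *
import cv2
go([.5438,-.2947,.2],np.pi/2-.018)
t=optics.camera("top");s=optics.camera("scene")
u=proj("top",[.544,-.295,.16])[0];v=proj("scene",[.544,-.295,.14])[0]
def c(im,x,y): return cv2.resize(im[y:y+120,x:x+80],(400,600),interpolation=cv2.INTER_CUBIC)
print(u,v)
cv2.imwrite("pics/t6.png",t[:,:,::-1]);cv2.imwrite("pics/s6.png",s[:,:,::-1])
a=(int(u[0])-45,int(u[1])-50);b=(int(v[0])-45,int(v[1])-45)
print(a,b)
def c(im,a): return cv2.resize(im[a[1]:a[1]+100,a[0]:a[0]+100],(400,400),interpolation=cv2.INTER_CUBIC)
cv2.imwrite("pics/c6.png",np.hstack([c(t,a),c(s,b)])[:,:,::-1])
```

```text
t14.77 p [ 0.5466 -0.2892  0.2015] xang 1.554 tilt [-0.0016  0.002 ] F [-1.1 -0.3 -4.9] gap 0.0129 q7 0.68
shift [-0.0056 -0.0027  0.0015] spin 0.001
[491.07424512 218.63962784] [244.93799911 131.47712524]
(446, 168) (199, 86)
```

View pics/c6.png

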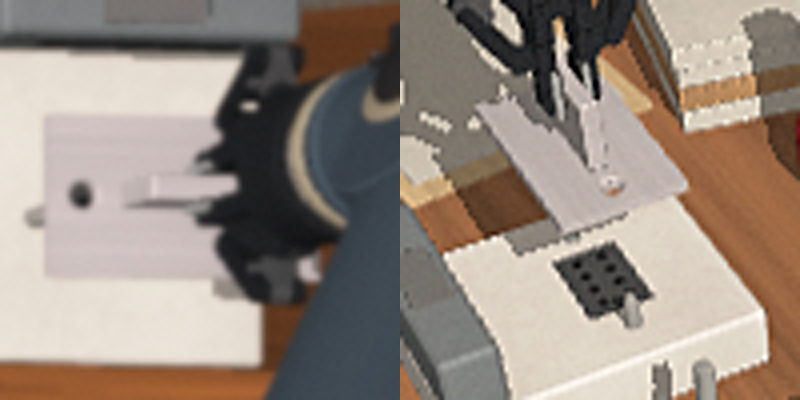

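The plate hangs level. Its +y hole is at crop (81,195) in the top view and (612,184) in the scene view, and the +y dowel tip shows at (628,297) in the scene view. Next I fit the plate's pose against the dowels.

```bash
python3 - <<'E'
from h import *
np.set_printoptions(precision=4,suppress=True)
T=lambda p:crop(446,168,0,0,4,p); S=lambda p:crop(199,86,400,0,4,p)
L=[(.045,.075,.008),(-.045,.075,.008),(0,.055,.008)]
o=[("top",a,b) for a,b in zip(L,T([(45,115),(45,277),(81,195)]))]
L=[(.045,.075,.008),(-.045,.075,.008),(.045,-.075,.008),(0,.055,.008)]
o+=[("scene",a,b) for a,b in zip(L,S([(567,231),(688,186),(480,106),(612,184)]))]
p,r=fit(o,[.54,-.29,.16,0]); print("plate",p,r.tolist())
go([.5438,-.2947,.2],np.pi/2-.018)
# dowels: scene base+tip (clean picture), top base & tips
T=lambda p:crop(427,185,0,0,4,p); S=lambda p:crop(190,120,400,0,4,p)
for P,b,t in(((0,.055),(673,187),(667,157)),((0,-.055),(608,103),(602,73))):
    q=np.r_[p[:2],0]
    print("tip tri, top px guess", [tri(T([(c,149 if b[0]>640 else 152)])[0],S([t])[0]) for c in ((118,),(123,)) for c in c] if b[0]>640 else [tri(T([(c,152)])[0],S([t])[0]) for c in (298,303)])
E
python3 - <<'E'
import cv2,numpy as np
t=cv2.imread("pics/top0.png")
g=cv2.cvtColor(t,cv2.COLOR_BGR2GRAY)
print(g[218:227,448:464]);print(g[218:227,494:512])
E
```

```text
plate [ 0.5449 -0.2878  0.1686 -0.0304] [[0.2, -0.0], [-0.4, 0.1], [-0.0, 0.5], [-1.3, -0.8], [0.3, -0.3], [-0.6, 0.2], [0.5, 1.3]]
t14.87 p [ 0.5474 -0.289   0.2023] xang 1.555 tilt [0.     0.0012] F [ 0.1  0.1 -5. ] gap 0.0125 q7 0.68
shift [-0.0058 -0.0035  0.0023] spin 0.002
tip tri, top px guess [(array([ 0.5429, -0.2401,  0.0818]), np.float64(0.06414308329937057)), (array([ 0.5425, -0.2436,  0.0792]), np.float64(0.2461248068060513))]
tip tri, top px guess [(array([ 0.5418, -0.3502,  0.0802]), np.float64(0.42731689505839654)), (array([ 0.5414, -0.3539,  0.0778]), np.float64(0.1296626826774343))]
[[227 227 227 227 228 228 226 221 219 221 225 225 219 183 112  72]
 [227 226 228 227 223 219 213 194 187 198 210 214 208 173 107  71]
 [228 228 228 223 205 188 179 168 161 162 168 170 167 137  89  68]
 [228 228 227 218 185 164 161 162 162 154 142 143 139 115  75  53]
 [227 227 225 212 176 155 154 156 153 142 130 138 137 110  67  45]
 [227 227 225 214 186 155 142 138 128 123 125 136 137 111  65  44]
 [226 226 224 221 208 175 153 151 151 150 142 143 138 111  68  49]
 [227 227 226 224 220 211 205 204 206 201 178 166 158 129  79  63]
 [227 226 226 224 222 222 223 224 224 222 214 208 201 168 103  71]]
[[228 226 226 224 225 225 225 226 225 226 226 226 224 223 224 222 203 137]
 [227 226 225 224 223 221 219 220 221 225 226 226 223 223 223 221 204 136]
 [226 225 221 218 212 204 192 187 199 211 215 216 222 221 222 221 202 138]
 [225 221 204 184 176 170 162 161 164 170 174 181 203 212 212 210 190 131]
 [226 219 189 163 156 158 162 160 156 149 146 151 164 169 169 167 155 115]
 [227 219 184 157 152 154 155 152 145 141 140 143 142 144 141 141 131 105]
 [228 222 194 159 141 139 136 130 124 133 140 142 142 139 139 138 131 104]
 [228 227 213 178 155 150 150 150 154 158 163 163 161 161 158 158 145 112]
 [227 228 224 214 208 204 206 206 206 208 208 207 206 204 203 200 183 127]]
```

Run:
```python
from h import *
np.set_printoptions(precision=4,suppress=True)
S=lambda p:crop(190,120,400,0,4,p)
A,B=(0,.055),(0,-.055)
def D(P,z): return (*P,z)
o=[("top",D(A,.05),(454.2,222.2)),("top",D(B,.05),(498.7,222.7))]
for P,b,t in((A,(673,187),(667,157)),(B,(608,103),(602,73))):
    o+=[("scene",D(P,.05),S([b])[0]),("scene",D(P,.078),S([t])[0])]
p,r=fit(o,[.5,-.3,0,0]);print(p,r.tolist())
f=lambda q:np.concatenate([(proj(n,Ro.from_euler('z',q[2]).as_matrix()@np.array(P)+[q[0],q[1],0])-np.array(px)).ravel() for n,P,px in o])
r=least_squares(f,[.5,-.3,0]);print("z=0:",r.x,r.fun.reshape(-1,2).round(1).tolist())
# predict where the +y dowel tip shows in scene vs hole
```

```text
[ 0.5423 -0.2994  0.0004 -0.0009] [[-0.1, 0.8], [-0.5, 0.4], [-0.6, 0.1], [-0.3, -0.0], [-0.3, -0.1], [-0.2, -0.2]]
z=0: [ 0.5423 -0.2997 -0.0018] [[-0.1, 0.8], [-0.5, 0.4], [-0.7, 0.1], [-0.3, 0.1], [-0.3, -0.0], [-0.2, -0.1]]
```

step_arm(
  rows=[
    [[-0.004, -0.001, 0.01], -0.004],
    [[-0.008, -0.002, 0.02], -0.008],
    [[-0.012, -0.0025, 0.03], -0.013],
    [[-0.012, -0.0025, 0.04], -0.013],
    [[-0.012, -0.0025, 0.05], -0.013],
    [[-0.012, -0.0025, 0.06], -0.013],
    [[-0.012, -0.0025, 0.066], -0.013],
    [[-0.012, -0.0025, 0.069], -0.013],
    [[-0.012, -0.0025, 0.07], -0.013],
    [[-0.012, -0.0025, 0.07], -0.013],
    [[-0.012, -0.0025, 0.07], -0.013],
    [[-0.012, -0.0025, 0.07], -0.013],
  ],
)

```text
t: 15.87
position: [0.5448, -0.3028, 0.1329]
tcp_rot: [[0.005, 1.0, 0.001], [1.0, -0.005, -0.0], [-0.0, 0.001, -1.0]]
ft_force: [0.2, -0.1, -4.3]
finger_gap: 0.0125
finger_force: 73.9
```

Run:
```python
from h import *
import cv2
go([.5438,-.2947,.2],np.pi/2-.008)
t=optics.camera("top");s=optics.camera("scene")
cv2.imwrite("pics/t7.png",t[:,:,::-1]);cv2.imwrite("pics/s7.png",s[:,:,::-1])
def c(im,a): return cv2.resize(im[a[1]:a[1]+100,a[0]:a[0]+100],(400,400),interpolation=cv2.INTER_CUBIC)
cv2.imwrite("pics/c7.png",np.hstack([c(t,(440,168)),c(s,(190,105))])[:,:,::-1])
```

```text
t15.87 p [ 0.5448 -0.3028  0.1329] xang 1.566 tilt [ 0.0012 -0.0004] F [ 0.2 -0.1 -4.3] gap 0.0125 q7 0.76
shift [ 0.0081 -0.0009 -0.0671] spin 0.003
```

View pics/c7.png

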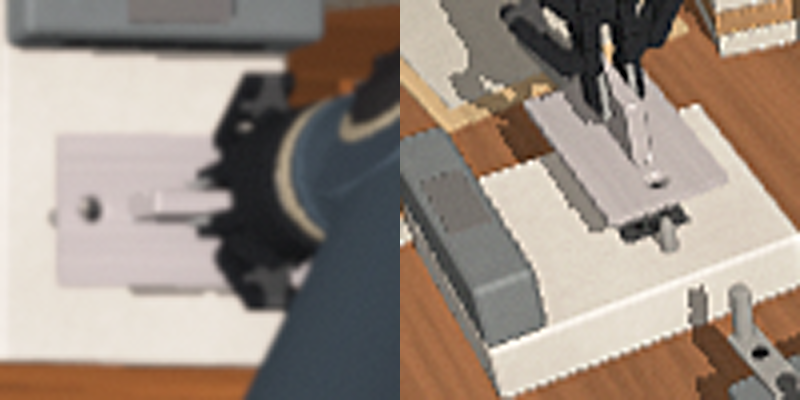

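Run:
```python
from h import *
np.set_printoptions(precision=4,suppress=True)
T=lambda p:crop(440,168,0,0,4,p); S=lambda p:crop(190,105,400,0,4,p)
L=[(.045,.075,.008),(-.045,.075,.008),(0,.055,.008)]
o=[("top",a,b) for a,b in zip(L,T([(57,133),(57,287),(91,210)]))]
L=[(.045,.075,.008),(-.045,.075,.008),(.045,-.075,.008),(0,.055,.008)]
o+=[("scene",a,b) for a,b in zip(L,S([(610,226),(727,183),(525,102),(656,181)]))]
p,r=fit(o,[.54,-.29,.16,0]); print("plate",p,r.tolist())
g=__import__("cv2").imread("pics/t7.png",0); print(g[215:227,455:472])
print("hole centre px",T([(91,210)]),"tip px pred",proj("top",[[.5423,-.2447,.078]]))
```

```text
plate [ 0.5435 -0.3023  0.0981 -0.021 ] [[0.1, 0.3], [-0.1, -0.3], [-0.1, 0.2], [-0.6, -0.7], [0.2, -0.8], [0.0, 0.5], [0.1, 1.0]]
[[197 198 199 200 199 198 197 195 197 196 199 200 198 199 199 198 199]
 [197 199 200 199 197 192 186 177 178 189 196 199 200 198 200 198 198]
 [197 199 200 199 193 178 160 135 138 164 192 200 201 198 199 198 196]
 [196 198 199 198 194 182 161 114  98 134 181 201 202 200 200 200 197]
 [196 201 200 197 187 182 161 107  78 105 163 204 206 201 201 202 197]
 [198 201 202 196 177 159 135  90  69  88 152 204 210 205 202 202 199]
 [199 202 203 198 181 150 117  75  55  86 157 205 209 205 203 203 201]
 [198 203 204 204 193 169 131  86  76 116 174 204 205 204 203 205 204]
 [200 203 202 203 200 190 167 141 137 167 193 204 201 201 201 200 201]
 [200 205 204 205 204 201 195 188 188 197 202 203 202 202 203 202 201]
 [201 203 203 203 204 203 203 202 202 203 204 203 203 202 203 203 202]
 [199 200 200 202 201 202 202 202 201 202 200 202 201 201 199 201 200]]
hole centre px [(462.375, 220.125)] tip px pred [[457.5854 222.1879]]
```

step_arm(
  rows=[
    [[0.001, 0, 0], -0.005],
    [[0.0025, -0.001, 0.001], -0.01],
    [[0.0025, -0.001, 0.003], -0.01],
    [[0.0025, -0.001, 0.006], -0.01],
    [[0.0025, -0.001, 0.009], -0.01],
    [[0.0025, -0.001, 0.012], -0.01],
    [[0.0025, -0.001, 0.015], -0.01],
    [[0.0025, -0.001, 0.018], -0.01],
    [[0.0025, -0.001, 0.02], -0.01],
    [[0.0025, -0.001, 0.022], -0.01],
    [[0.0025, -0.001, 0.022], -0.01],
    [[0.0025, -0.001, 0.022], -0.01],
  ],
)

```text
t: 16.97
position: [0.5433, -0.3001, 0.1102]
tcp_rot: [[-0.005, 1.0, -0.0], [1.0, 0.005, 0.0], [0.0, -0.0, -1.0]]
ft_force: [-0.2, -0.7, -5.4]
finger_gap: 0.0126
finger_force: 73.9
```

step_arm(
  rows=[
    [[0, 0, 0.0015], 0],
    [[0, 0, 0.003], 0],
    [[0, 0, 0.0045], 0],
    [[0, 0, 0.006], 0],
    [[0, 0, 0.006], 0],
  ],
)

```text
t: 17.38
position: [0.5432, -0.2999, 0.1039]
tcp_rot: [[-0.005, 1.0, -0.001], [1.0, 0.005, 0.0], [0.0, -0.001, -1.0]]
ft_force: [-0.4, 0.3, -4.9]
finger_gap: 0.0124
finger_force: 73.9
```

The underside is below the dowel tips with no contact force, so both dowels have entered. Continue gently.

step_arm(
  rows=[
    [[0, 0, 0.0015], 0],
    [[0, 0, 0.003], 0],
    [[0, 0, 0.0045], 0],
    [[0, 0, 0.006], 0],
    [[0, 0, 0.0075], 0],
    [[0, 0, 0.009], 0],
    [[0, 0, 0.0105], 0],
    [[0, 0, 0.0105], 0],
  ],
)

```text
t: 18.05
position: [0.5432, -0.2997, 0.0933]
tcp_rot: [[-0.005, 1.0, -0.001], [1.0, 0.005, 0.001], [0.001, -0.001, -1.0]]
ft_force: [-0.1, 2.9, -5.9]
finger_gap: 0.013
finger_force: 74.2
```

step_arm(
  rows=[
    [[0, 0, 0.001], 0],
    [[0, 0, 0.002], 0],
    [[0, 0, 0.003], 0],
    [[0, 0, 0.004], 0],
    [[0, 0, 0.005], 0],
    [[0, 0, 0.006], 0],
    [[0, 0, 0.006], 0],
  ],
)

```text
t: 18.63
position: [0.5432, -0.2998, 0.0875]
tcp_rot: [[-0.005, 1.0, -0.0], [1.0, 0.005, 0.001], [0.001, -0.0, -1.0]]
ft_force: [-1.9, 4.2, -2.9]
finger_gap: 0.0125
finger_force: 74.3
```

step_arm(
  rows=[
    [[0.0005, 0, 0.001], 0],
    [[0.0007, 0, 0.002], 0],
    [[0.0007, 0, 0.003], 0],
    [[0.0007, 0, 0.004], 0],
    [[0.0007, 0, 0.004], 0],
  ],
)

```text
t: 19.05
position: [0.5432, -0.2997, 0.0835]
tcp_rot: [[-0.005, 1.0, -0.0], [1.0, 0.005, -0.0], [-0.0, -0.0, -1.0]]
ft_force: [-2.0, 3.2, -3.6]
finger_gap: 0.0128
finger_force: 74.2
```

step_arm(
  rows=[
    [[0.0003, -0.0003, 0.0005], 0],
    [[0.0005, -0.0005, 0.001], 0],
    [[0.0005, -0.0005, 0.0015], 0],
    [[0.0005, -0.0005, 0.002], 0],
    [[0.0005, -0.0005, 0.002], 0],
  ],
)

```text
t: 19.47
position: [0.5431, -0.2995, 0.0825]
tcp_rot: [[-0.005, 1.0, 0.001], [1.0, 0.005, -0.001], [-0.001, 0.001, -1.0]]
ft_force: [-2.5, 1.4, 1.7]
finger_gap: 0.0123
finger_force: 74.7
```

step_arm(
  rows=[
    [[0, 0, 0.001], 0],
    [[0, 0, 0.002], 0],
    [[0, 0, 0.002], 0],
  ],
)

```text
t: 19.72
position: [0.5429, -0.2995, 0.0822]
tcp_rot: [[-0.004, 1.0, 0.001], [1.0, 0.004, 0.001], [0.001, 0.001, -1.0]]
ft_force: [-7.4, 5.1, 13.4]
finger_gap: 0.0127
finger_force: 76.6
```

Run:
```python
from h import *
import cv2
s=robot.state();print(s["position"],s["ft_force"],s["ft_torque"])
t=optics.camera("top");s=optics.camera("scene")
def c(im,a): return cv2.resize(im[a[1]:a[1]+100,a[0]:a[0]+100],(400,400),interpolation=cv2.INTER_CUBIC)
cv2.imwrite("pics/c8.png",np.hstack([c(t,(430,168)),c(s,(190,105))])[:,:,::-1])
```

```text
[ 0.54286985 -0.2994723   0.0822129 ] [-7.38910458  5.12474532 13.40709797] [ 0.95285926  1.13941848 -0.10426298]
```

View pics/c8.png

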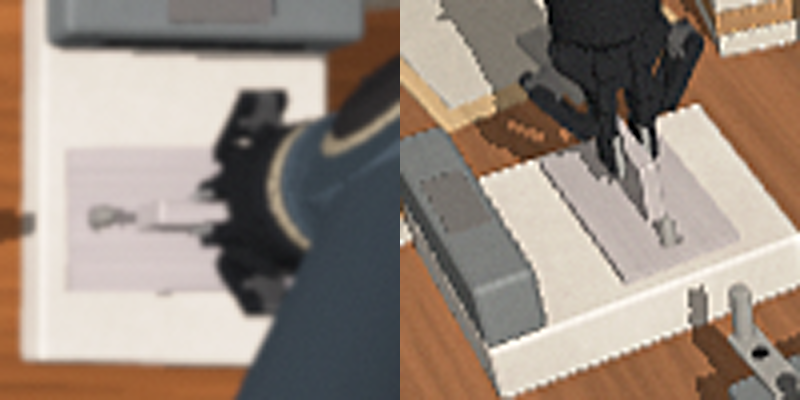

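The plate lies flat on the bed, with the dowel standing up through its hole. Relax the push, release and rise.

step_arm(
  rows=[
    [[0, 0, -0.001], 0],
    [[0, 0, -0.002], 0],
    [[0, 0, -0.002], 0],
  ],
)

```text
t: 20.07
position: [0.543, -0.2995, 0.0824]
tcp_rot: [[-0.005, 1.0, 0.001], [1.0, 0.005, -0.001], [-0.001, 0.001, -1.0]]
ft_force: [-4.2, 1.3, 5.1]
finger_gap: 0.0126
finger_force: 75.4
```

step_arm(
  rows=[
    [[0, 0, 0], 0],
    [[0, 0, 0], 0],
    [[0, 0, 0], 0],
    [[0, 0, 0], 0],
    [[0, 0, 0], 0],
    [[0, 0, -0.005], 0],
    [[0, 0, -0.02], 0],
    [[0, 0, -0.05], 0],
    [[0, 0, -0.08], 0],
    [[0, 0, -0.11], 0],
    [[0, 0, -0.14], 0],
    [[0, 0, -0.15], 0],
  ],
  grip=0.7,
)

```text
t: 21.07
position: [0.5446, -0.3006, 0.237]
tcp_rot: [[-0.005, 1.0, 0.007], [1.0, 0.005, -0.003], [-0.003, 0.007, -1.0]]
ft_force: [0.6, -1.5, 0.6]
finger_gap: 0.0597
finger_force: 0.0
```

step_arm(
  rows=[
    [[0.03, -0.01, -0.02], 0],
    [[0.06, -0.03, -0.03], 0],
    [[0.09, -0.05, -0.04], 0],
    [[0.12, -0.07, -0.04], 0],
    [[0.15, -0.08, -0.04], 0],
    [[0.18, -0.08, -0.04], 0],
    [[0.21, -0.08, -0.04], 0],
    [[0.24, -0.08, -0.04], 0],
    [[0.27, -0.08, -0.04], 0],
    [[0.3, -0.08, -0.04], 0],
    [[0.32, -0.08, -0.04], 0],
    [[0.32, -0.08, -0.04], 0],
  ],
)

```text
t: 22.07
position: [0.4608, 0.0255, 0.2714]
tcp_rot: [[-0.013, 1.0, -0.001], [1.0, 0.013, 0.002], [0.002, -0.001, -1.0]]
ft_force: [0.0, -0.4, -0.4]
finger_gap: 0.0597
finger_force: 0.0
```

Run:
```python
from h import *
import cv2
s=robot.state();print(s["t"],s["position"],s["ft_force"])
cv2.imwrite("pics/s9.png",np.hstack([optics.camera("scene")[80:380,120:520],optics.camera("top")[100:400,200:600]])[:,:,::-1])
```

```text
22.0667 [0.46078088 0.02553056 0.2713954 ] [ 0.02863733 -0.41690405 -0.44474928]
```

View pics/s9.png

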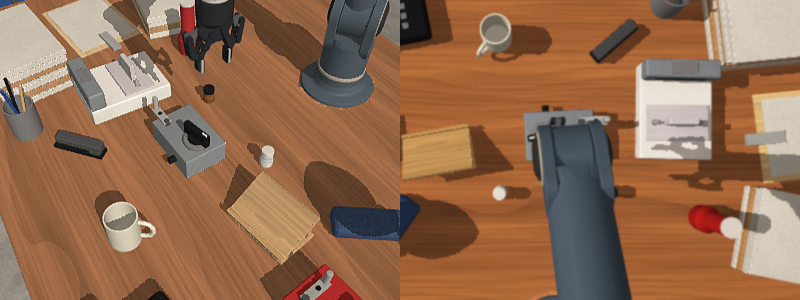

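The plate is home on both dowels, the handle is off, the hasp is out and the other things are where they were. The arm is clear.

```bash
python3 -c "
from plant import robot
print(robot.job_done())"
```

```text
the job is handed in; nothing more can be done
None
```

I handed the job in at about 22 s of robot time: the isolator was turned off first, then the hasp swung out to its stop, and the cover plate lies flat over both dowels; the hand-in returned no verdict.

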